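# Set the locked depth stop of a press jig on to a bearing

## Robot

A 6-joint arm with a two-finger parallel gripper is mounted at the origin on a cart in front of the work surface, level with it; the furniture and walls round the work are solid. World frame = base frame: x ahead of the robot, y to its left, z up, the work surface at z = 0. Lengths are in mm, angles in rad, forces in N, time in s.
With the tool pointing down it reaches from about 275 to 750 mm from the base axis. Payload 10.2 kg.
Tool frame: the origin (TCP) lies at the very end of the fingers, on their centre line; the grasp point (between the pads) lies 19 mm behind it; z points along the fingers, x is the direction in which the jaws open and shut, and the axes are right-handed (so a half turn about z gives the same grasp; the last joint's range is limited). The gripper opens to 85 mm and grips with 20 to 120 N. Pads are 22 mm wide; open, the fingers measure 114 mm over their backs; the gripper's body (76 mm by 85 mm) begins 54 mm behind the grasp point. The pads swing forward as they close: fully open they stand 13 mm farther back than shut.
Start: joints at [-1.461, 0.313, 1.498, -0, 1.331, -0.223], TCP at [171.5, -496.204, 197.694] pointing down, gripper open.
Joint ranges: [-2.94, 2.94], [-0.97, 2.17], [0.19, 2.56], [-1.23, 4.37], [0.02, 3.11], [-2.88, 2.88]. Speed limits (rad/s): [2.39, 2.39, 3.01, 3.14, 3.14, 3.14].

## Interface

Orientations are given as a unit quaternion [w, x, y, z].
In Python, from rig import ctrl, cams gives the robot as it stands.
- The arm moves only by the tool play_rows, never from a script. Its argument "steps" is a list of rows, each a list of 2 entries, a list of its own where there are three numbers: the shift along the tool's x, y, z normalised to -1 to 1, where 1 is 0.75 m, then the turn, a rotation vector about the tool's x, y, z normalised to -1 to 1, where 1 is 45 degrees. A call has 1 to 20 rows; each row shifts and turns the commanded pose from where the row before left it, along the tool's axes as they then stand; what a row does not reach is not made up. A row lasts 1/10 s, in which the tool goes at most 50 mm and 8.59 degrees, less where a joint would pass 70% of its speed; a pose out of reach is approached as far as the arm can. A call with a number of a shift or a turn outside -1 to 1 is refused whole. A call with a gripper value outside its range is refused whole. "grip" is the closure, from 0 (fully open) to 1 (shut), set as the call begins (left out, the last holds). The fingers move at their own pace and stop on an object; "squeeze" is the grip in N (left out, the last holds). Time passes only in rows, so rows that do not move let the fingers close. It gives the time, the measured TCP pose, the force and the opening at its end, in the units of the state.
- ctrl.sense(): the state, without advancing time (a new reading comes with each control period).
- cams.capture(name): name is "scene" or "top" or "wrist"; returns the picture (400x640x3 uint8, red, green, blue); there is no depth.
- cams.camera_info(name): a dict with "fx", "fy", "cx", "cy" (pixels), "xyz" and "attitude" of the camera in the world. Camera axes: x right, y up, looking along -z (the intrinsics and any distortion apply to the point x, -y, -z); pixel columns grow to the right and rows downward; lengths in mm; the calibration is good to about 2 mm. A picture is of the moment at which its call begins: read the wrist's pose just before it. camera_info takes no time and is no camera call; for the wrist camera it gives the pose at the moment of the call.
- ctrl.finish_job(): hands the job in, once; it reports no verdict.
Trained networks look in the newest picture that a camera, given by its name, has taken for a name from the list of things; names that differ only in an ending like _2 or _b are one class to them, and where a whole thing is asked for, a point or a joint stands for the part that bears it (a point fixed in the world has none). Each returns a list of dicts, best first, with "p" (0 to 1); they miss things now and then, are a little off and sometimes report something else, mostly with a low value. They report only what shows in the picture. A call takes as long as a camera call.
- cams.search_frame(camera, thing): "rect" ([centre column, centre row, width, height] in pixels, round what is visible of it).
- cams.tip_of(camera, thing): "pixel" ([column, row] in pixels: a listed point, or the origin of a listed thing).
The state is a dict: "time_s": time; "joints": joint angles; "dq": joint speeds; "tau": joint torques, N m; "eef_pos": TCP position; "ee_rot": TCP orientation; "force": force on the tool from outside, world axes, zero at the start; "wrist_torque": the same for the moment, N m; "grip_width": opening from 0.0 (shut) to 1.0 (fully open).
Only numpy, scipy, OpenCV 4.12 (cv2) and the standard library are available. Lean on these libraries where they do the work, as an engineer would, in place of code of your own. Each camera call takes 0.05 s, during which the arm holds its last target.

## Task

Set the jig's depth stop to the bearing lying under it: swing the long lever of the jam nut counter-clockwise (seen from above) until the nut is well loose, turn the short crank of the stop screw clockwise until its foot bears on the bearing firmly but without squeezing it hard, and then swing the jam nut's lever back fully tight to lock the setting. Never turn the crank while the nut is clamped, and leave the foot still bearing on the bearing.

Things in the scene. Friction and masses are not known exactly. Their poses are not given: they have to be found in the camera images.
- jig: Grey press jig fixed to the bench: base 190 x 130 x 12 mm, a column on one side carrying a bridge (top 96 mm above the bench) over a round steel nest. Origin: on the vertical axis of the stop screw, at bench height; +x points from that axis to the column, z up. Jam nut and stop screw turn about this vertical axis, above the bridge.
- jam_nut (a joint): Turn of the jam nut, rad: 0 = fully tight (hard stop), growing counter-clockwise seen from above to 1.5 (fully loose, hard stop). It clamps the screw below 0.4; well loose is above 0.7, fully tight below 0.15. It takes about 5 N at its handle when loose, rising steadily to 9 N as it is tightened, and stays where it is left. At 0 its lever lies at -125 degrees about jig z from jig +x.
- nut_grip (a point): Centre of the upright black cylindrical handle (20 mm diameter, 28 mm tall, free to revolve about its own axis) at the end of the jam nut's long lever: 95 mm from the stop axis, 125 mm above the bench. The 11 mm round lever runs to the nut under the handle (handle bottom 111 mm above the bench).
- crank_grip (a point): Centre of the upright black cylindrical knob (20 mm diameter, 30 mm tall, free to revolve about its own axis) on the short crank of the stop screw: 50 mm from the stop axis, higher than the jam nut's handle, 152 to 155 mm above the bench at the start (the crank's arm is 15 mm below this point). The crank and screw sink 4 mm per rad turned clockwise.
- stop_screw: The stop screw (sinks, does not turn), origin on the stop axis, with a 60 mm round foot below. How far the foot stands out varies and is not measured: at the start it is 2 to 10 mm (0.5 to 2.5 rad) above the bearing. Right: 10 to 90 N on the bearing (aim at 30 to 50), felt as 1 to 7 N more at the knob than its free drag; from touch to 35 N takes about 0.3 rad. Over 100 N damages the bearing.
- bearing: Steel ball bearing, 72 mm outside diameter, 18 mm thick, lying flat in the jig's nest under the foot; origin at the centre of its underside, 22 mm above the bench. It stays where it is.
- stop_crank (a joint): Turn of the crank, rad, growing clockwise seen from above (screws the stop down); starts between -0.3 and 0.3, upper stop 3.6. Running drag 0.35 N m (7 N tangentially at the knob, falling to about half when held still between small steps). Each newton between foot and bearing adds 0.004 N m, 0.08 N at the knob. It stays where it is left. It must not be turned while the nut is clamped.

How it is judged (in metres and radians):
On the way, in this order (a step that is already met when the one before it is completed fails the run):
1. the jam nut is turned well loose (more than 0.7 rad) (value of joint jam_nut above 0.7 rad), for 0.2 s.
2. with the nut still loose, the foot of the stop is brought to bear on the bearing with more than 10 N (value of joint jam_nut above 0.5 rad and contact force between stop_screw and bearing above 10 N), for 0.2 s.
3. the jam nut is turned fully tight (less than 0.15 rad) (value of joint jam_nut below 0.15 rad), for 0.2 s.
At the end, for the whole second after the job is handed in: The jam nut is fully tight (within 0.15 rad of its stop), and the foot of the stop screw bears on the bearing with 8 to 95 N, the bearing lying at rest in its nest (within 5 mm of the stop axis) (value of joint jam_nut below 0.15 rad and contact force between stop_screw and bearing between 8 and 95 N and horizontal distance between bearing and jig below 0.005 m and linear speed of bearing below 0.02 m/s); the robot touches nothing.
It fails at once if the bearing is squeezed with more than 100 N (contact force between stop_screw and bearing above 100 N).
It fails at once if the crank is turned (faster than 0.2 rad/s) while the jam nut is clamped (below 0.4 rad), which strips the thread (value of joint jam_nut below 0.4 rad and (velocity of joint stop_crank above 0.2 rad/s or velocity of joint stop_crank below -0.2 rad/s)).
It also fails if it takes over 72 s, if anything falls off the work surface, if the arm or the gripper's body presses on something with over 40 N, if the wrist force passes 120 N, or if a joint passes its speed limit or range.

## Working session

There is one attempt and no reset: what is moved stays moved. The work goes in short steps, Python scripts to look and compute and a tool call to move; the robot and the scene stay as the last step left them, time stands still between calls to the robot, and variables do not carry over. Pictures are saved under pics/ and viewed, and the job is handed in when it is done.

Besides the shell and the picture viewer there is one more tool, called after "Request:" as name(argument=value, ...), one argument or row to a line, values as JSON. play_rows: Moves the arm, as the interface text tells. Its arguments: {"type":"object","properties":{"steps":{"type":"array"},"grip":{"type":"number"},"squeeze":{"type":"number"}},"required":["steps"]}

```bash
ls; mkdir -p pics; python3 - <<'E'
from rig import ctrl, cams
import cv2
s=ctrl.sense()
for k in s: print(k,s[k])
for n in ["scene","top","wrist"]:
    print(n,cams.camera_info(n))
    im=cams.capture(n); cv2.imwrite(f"pics/{n}0.png",im[:,:,::-1])
    for t in ["jig","nut_grip","crank_grip","bearing","stop_screw"]:
        r=cams.tip_of(n,t); print(t,r[:2])
E
```

```text
pics
time_s 0.0
joints [-1.46140100e+00  3.13463611e-01  1.49845310e+00  1.86296473e-05
  1.33098989e+00 -2.23403280e-01]
dq [-0.00031382 -0.00071601  0.00048737  0.00054674 -0.00128275  0.00238404]
tau [ 3.14446675e-05 -4.12265611e+01 -2.59740686e+01 -1.85503100e-04
  4.10333494e-03 -2.87131577e-06]
eef_pos [ 171.47004062 -495.88909771  197.12210957]
ee_rot [-4.96285144e-04  8.14458284e-01 -5.80221744e-01 -4.30578014e-04]
force [ 0.56420682 -0.16552714  1.00771055]
wrist_torque [ 0.03712114 -0.00082361  0.01322629]
grip_width 1.0051607400081808
scene {'fx': 423.1950995986154, 'fy': 423.1950995986154, 'cx': 320.522372116162, 'cy': 203.89532104199714, 'xyz': array([313.61207169, 769.71503959, 678.24339485]), 'attitude': array([-0.16728531, -0.07166287,  0.41541524,  0.89124084])}
jig [{'pixel': [310.2, 258.0], 'p': 0.69}]
nut_grip [{'pixel': [337.8, 191.5], 'p': 0.51}]
crank_grip [{'pixel': [332.6, 203.5], 'p': 0.54}]
bearing [{'pixel': [302.5, 249.1], 'p': 0.55}]
stop_screw [{'pixel': [307.3, 255.3], 'p': 0.63}, {'pixel': [305.3, 250.0], 'p': 0.47}]
top {'fx': 455.72728309883524, 'fy': 455.72728309883524, 'cx': 315.7346101906236, 'cy': 212.77652467374818, 'xyz': array([489.25737698, 162.72371773, 951.86297318]), 'attitude': array([-0.70499043, -0.02891466,  0.03322993,  0.70784759])}
jig [{'pixel': [299.3, 218.0], 'p': 0.6}]
nut_grip [{'pixel': [344.9, 226.5], 'p': 0.56}]
crank_grip [{'pixel': [299.0, 234.3], 'p': 0.48}]
bearing [{'pixel': [299.5, 214.5], 'p': 0.43}]
stop_screw [{'pixel': [300.0, 214.4], 'p': 0.79}]
wrist {'fx': 343.8571590273745, 'fy': 343.8571590273745, 'cx': 318.99797691477636, 'cy': 198.19566991386796, 'xyz': array([ 235.22762779, -475.41300677,  374.96811687]), 'attitude': array([ 0.80670018, -0.10913493,  0.0783372 , -0.57548906])}
jig []
nut_grip []
crank_grip []
bearing []
stop_screw []
```

View pics/scene0.png

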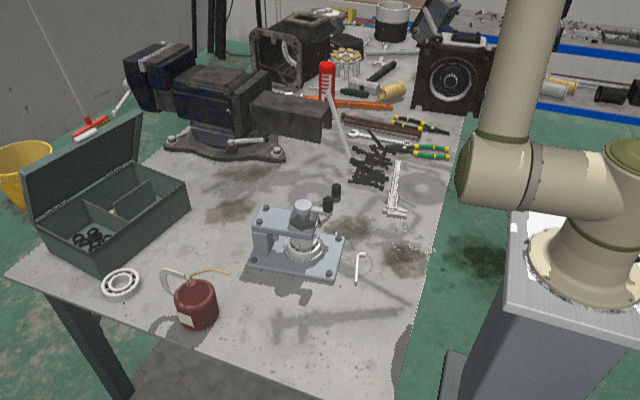

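View pics/top0.png

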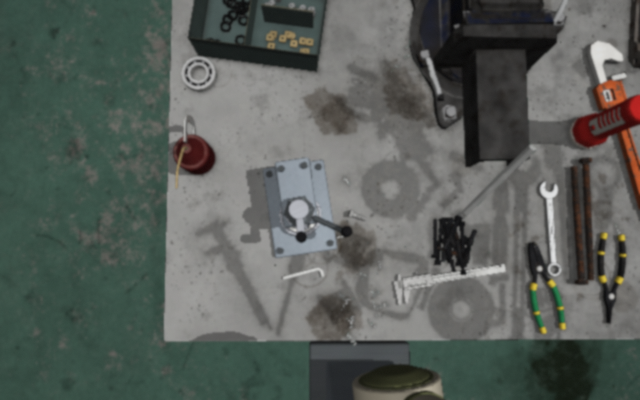

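```bash
cat > h.py <<'E'
import numpy as np
from scipy.spatial.transform import Rotation as R
def Rq(q): return R.from_quat(np.asarray(q)[[1,2,3,0]])
def ray(ci,px):
    d=np.array([(px[0]-ci['cx'])/ci['fx'],-(px[1]-ci['cy'])/ci['fy'],-1.])
    return np.array(ci['xyz']),Rq(ci['attitude']).apply(d)
def atz(ci,px,z):
    o,d=ray(ci,px); return o+d*(z-o[2])/d[2]
def proj(ci,p):
    c=Rq(ci['attitude']).inv().apply(np.asarray(p)-ci['xyz'])
    return [ci['cx']+ci['fx']*c[0]/-c[2], ci['cy']-ci['fy']*c[1]/-c[2]]
E
python3 - <<'E'
from rig import cams
from h import *
t=cams.camera_info('top');s=cams.camera_info('scene')
print('top',atz(t,[299.3,218],0),atz(t,[344.9,226.5],125),atz(t,[299,234.3],153.5),atz(t,[299.5,214.5],22))
print('sc',atz(s,[310.2,258],0),atz(s,[337.8,191.5],125),atz(s,[332.6,203.5],153.5),atz(s,[302.5,249.1],22))
E
```

```text
top [562.29364108 191.19380326   0.        ] [536.89182295 104.61998661 125.        ] [521.89455327 187.16042833 153.5       ] [567.78984889 190.11824126  22.        ]
sc [550.1573894  193.21350255   0.        ] [523.24841524 103.55172084 125.        ] [509.54684944 176.71736293 153.5       ] [567.35731138 194.23468733  22.        ]
```

```bash
python3 - <<'E'
import cv2
a=cv2.imread('pics/top0.png')[145:265,245:375]; cv2.imwrite('pics/top0z.png',cv2.resize(a,None,fx=5,fy=5,interpolation=cv2.INTER_CUBIC)[:600])
a=cv2.imread('pics/scene0.png')[175:295,235:365]; cv2.imwrite('pics/scene0z.png',cv2.resize(a,None,fx=5,fy=5,interpolation=cv2.INTER_CUBIC))
E
```

```text
(no output)
```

View pics/top0z.png

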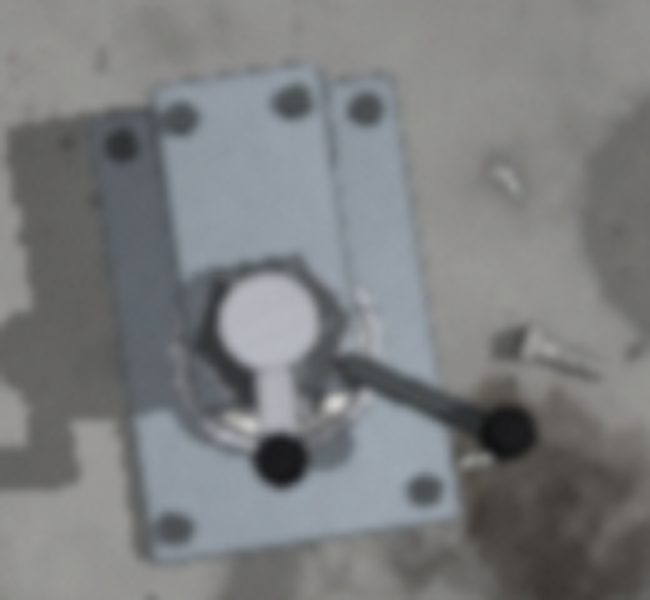

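View pics/scene0z.png

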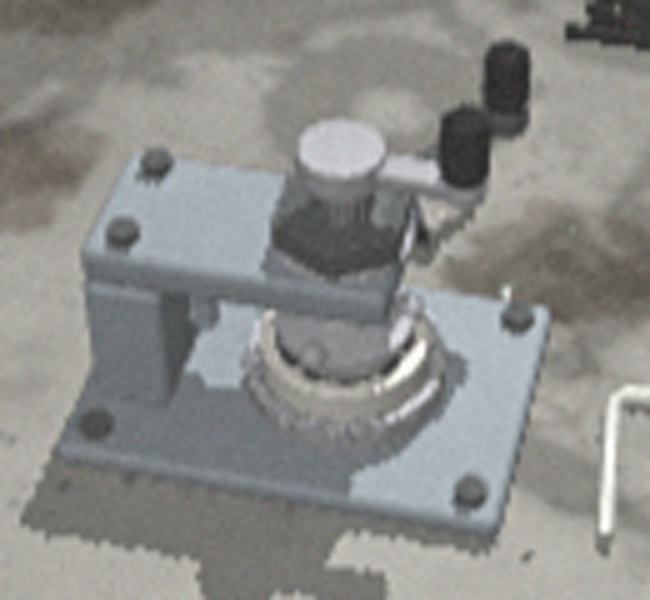

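```bash
python3 - <<'E'
from rig import cams
from h import *
from scipy.optimize import least_squares
t=cams.camera_info('top');s=cams.camera_info('scene')
T=lambda u,v:np.array([245+(u)/5,145+v/5]); S=lambda u,v:np.array([235+u/5,175+v/5])
def geo(p):
    x,y,yaw,ca,cz=p[:5]
    P=lambda r,a,z:np.array([x+r*np.cos(a),y+r*np.sin(a),z])
    na=yaw+np.radians(-125)
    return P,na
bias=lambda p:(p[5:7],p[7:9])
def res(p):
    P,na=geo(p); ca,cz=p[3],p[4]; bt,bs=p[5:7],p[7:9]; out=[]
    for ci,px,pt,b in [(t,T(506,431),P(95,na,139),bt),(t,T(281,459),P(50,ca,cz+15),bt),
        (s,S(507,76),P(95,na,125),bs),(s,S(463,148),P(50,ca,cz),bs),
        (t,T(268,322),P(0,0,cz-8),bt),(s,S(342,150),P(0,0,cz-8),bs),(s,S(343,372),P(0,0,40),bs)]:
        out+=list(np.array(proj(ci,pt))+b-px)
    return np.array(out+list(p[5:]/2)+[(cz-153.5)/2])
f=least_squares(res,[545,190,0.1,3.3,153.5,0,0,0,0])
p=f.x;print(p, 'rms',np.round(f.fun,2))
P,na=geo(p)
print('nut',P(95,na,125),np.degrees(na),'crank',P(50,p[3],p[4]),'yaw',np.degrees(p[2]),np.degrees(p[3]))
c=[atz(t,T(*q),12)[:2] for q in [(152,562),(460,520),(393,75),(92,112)]]
print(c); d=c[2]-c[1];print(np.degrees(np.arctan2(d[1],d[0])),np.linalg.norm(d),np.linalg.norm(c[1]-c[0]));d=c[1]-c[0];print(np.degrees(np.arctan2(d[1],d[0]))+90)
E
```

```text
[ 5.64735052e+02  1.93386704e+02  2.09789950e-01  3.31248739e+00
  1.55961043e+02  1.74082730e+00 -5.25773785e-01  1.71999150e-01
  1.39760686e+00] rms [ 0.31 -0.5   0.56  0.31 -0.78  2.87  0.86  1.13 -1.31  0.32 -0.36  0.44
  0.24 -4.79  0.87 -0.26  0.09  0.7   1.23]
nut [527.6462427  105.92573999 125.        ] -112.97992128289197 crank [515.46340246 184.88349778 155.96104329] yaw 12.020078717108037 189.79154720871912
[array([480.49752999, 239.95003461]), array([497.13905348, 113.39228627]), array([682.85770413, 139.87249134]), array([667.58003068, 265.63188639])]
8.114673213666022 187.59695749156128 127.64718551244414
7.491046115721886
```

```bash
python3 - <<'E'
from rig import cams
from h import *
from scipy.optimize import least_squares
t=cams.camera_info('top');s=cams.camera_info('scene')
T=lambda u,v:np.array([245+(u)/5,145+v/5]); S=lambda u,v:np.array([235+u/5,175+v/5])
def res(p):
    x,y,yaw,ca,cz=p[:5]
    P=lambda r,a,z:np.array([x+r*np.cos(a),y+r*np.sin(a),z])
    na=yaw+np.radians(-125); bt,bs=p[5:7],p[7:9]; out=[]
    for ci,px,pt,b in [(t,T(506,431),P(95,na,139),bt),(t,T(281,459),P(50,ca,cz+15),bt),
        (s,S(507,76),P(95,na,125),bs),(s,S(463,148),P(50,ca,cz),bs),
        (t,T(268,322),P(0,0,cz-8),bt),(s,S(342,150),P(0,0,cz-8),bs)]:
        out+=list(np.array(proj(ci,pt))+b-px)
    return np.array(out+list(p[5:])+[(cz-153.5)/2,(yaw-.136)/.02])
f=least_squares(res,[545,190,0.1,3.3,153.5,0,0,0,0])
p=f.x;print(p, 'rms',np.round(f.fun,2))
x,y,yaw,ca,cz=p[:5];na=yaw-np.radians(125)
print(x+95*np.cos(na),y+95*np.sin(na),x+50*np.cos(ca),y+50*np.sin(ca))
E
```

```text
[ 5.67110487e+02  1.88612670e+02  1.62560425e-01  3.25979550e+00
  1.52047076e+02 -1.97397027e-02 -1.09498587e-01  8.59441610e-02
 -9.07556888e-03] rms [ 0.19  0.87  0.13 -0.36  0.37  0.85  0.14  0.35 -0.3  -0.39 -0.59 -1.19
 -0.02 -0.11  0.09 -0.01 -0.73  1.33]
525.9338309603538 103.00026990704309 517.4593782120999 182.71628052706603
```

Request:
play_rows(
  steps=[
    [[0,0,-0.006],[0,0,-0.125]],
    [[0,0,-0.006],[0,0,-0.125]],
    [[0,0,-0.006],[0,0,-0.125]],
    [[0,0,-0.006],[0,0,-0.125]],
    [[0,0,-0.006],[0,0,-0.125]],
    [[0,0,-0.006],[0,0,-0.125]],
    [[0,0,-0.006],[0,0,-0.125]],
    [[0,0,-0.006],[0,0,-0.125]],
    [[0,0,0],[0,0,0]],
  ],
  grip=0.3,
)

```text
time_s: 1.8
eef_pos: [171.5, -496.4, 234.2]
ee_rot: [0.0, 0.975, -0.224, 0.0]
force: [-0.5, -0.6, 0.7]
grip_width: 0.697
```

```bash
cat >> h.py <<'E'
def st(ctrl):
    s=ctrl.sense(); r=Rq(s['ee_rot']); X=r.apply([1,0,0])
    yaw=np.degrees(np.arctan2(X[1],X[0]))
    return s,r,yaw
def goto(ctrl,tgt,yawt=None):
    s,r,yaw=st(ctrl); d=r.inv().apply(np.asarray(tgt)-s['eef_pos'])/750
    print('t',round(s['time_s'],2),'pos',np.round(s['eef_pos'],1),'yaw',round(yaw,2),'grip',round(s['grip_width'],2),'F',np.round(s['force'],2),'z',np.round(r.apply([0,0,1]),3))
    print('shift norm',np.round(d,4), 'turn z' , None if yawt is None else round(-(yawt-yaw)/45,4))
E
python3 - <<'E'
from rig import ctrl
from h import *
goto(ctrl,[526,103,215],-26)
E
```

```text
t 1.8 pos [ 171.5 -496.4  234.2] yaw -25.88 grip 0.7 F [-0.54 -0.57  0.72] z [ 0.    -0.001 -1.   ]
shift norm [ 0.0763 -0.9254  0.0248] turn z 0.0027
```

Request:
play_rows(
  steps=[
    [[0.0048,-0.03,0.001],[0,0,0]],
    [[0.0048,-0.058,0.001],[0,0,0]],
    [[0.0048,-0.058,0.001],[0,0,0]],
    [[0.0048,-0.058,0.001],[0,0,0]],
    [[0.0048,-0.058,0.001],[0,0,0]],
    [[0.0048,-0.058,0.001],[0,0,0]],
    [[0.0048,-0.058,0.001],[0,0,0]],
    [[0.0048,-0.058,0.001],[0,0,0]],
    [[0.0048,-0.058,0.001],[0,0,0]],
    [[0.0048,-0.058,0.001],[0,0,0]],
    [[0.0048,-0.058,0.001],[0,0,0]],
    [[0.0048,-0.058,0.001],[0,0,0]],
    [[0.0048,-0.058,0.001],[0,0,0]],
    [[0.0048,-0.058,0.001],[0,0,0]],
    [[0.0048,-0.058,0.001],[0,0,0]],
    [[0.0048,-0.058,0.001],[0,0,0]],
    [[0,-0.0275,0],[0,0,0]],
    [[0,0,0],[0,0,0]],
  ],
)

```text
time_s: 3.6
eef_pos: [527.8, 106.3, 220.9]
ee_rot: [-0.0, 0.975, -0.224, -0.0]
force: [-1.0, -0.4, 0.8]
grip_width: 0.699
```

```bash
python3 - <<'E'
from rig import ctrl,cams
from h import *
import cv2
goto(ctrl,[526,103,125],-26)
w=cams.camera_info('wrist');im=cams.capture('wrist'); cv2.imwrite('pics/w1.png',im[:,:,::-1])
for n,z in [("nut_grip",125),("crank_grip",153),("stop_screw",None),("bearing",22),("jig",0)]:
    r=cams.tip_of('wrist',n); print(n,r[:2], atz(w,r[0]['pixel'],z) if r and z is not None else '')
print(w)
E
```

```text
t 3.6 pos [527.8 106.3 220.9] yaw -25.9 grip 0.7 F [-1.02 -0.36  0.76] z [-0.001  0.    -1.   ]
shift norm [-0.0002  0.005   0.1279] turn z 0.0021
nut_grip [{'pixel': [322.9, 195.2], 'p': 0.88}] [528.12853388  98.95396679 125.        ]
crank_grip [{'pixel': [257.5, 103.8], 'p': 0.82}] [519.02089763 184.03726838 153.        ]
stop_screw [{'pixel': [316.3, 82.5], 'p': 0.95}] 
bearing [] 
jig [{'pixel': [318.6, 78.8], 'p': 0.88}] [567.96937469 189.3737517    0.        ]
{'fx': 343.8571590273745, 'fy': 343.8571590273745, 'cx': 318.99797691477636, 'cy': 198.19566991386796, 'xyz': array([557.44603759, 165.63763475, 398.16466134]), 'attitude': array([ 0.96561067, -0.13058154,  0.03077192, -0.22270517])}
```

View pics/w1.png

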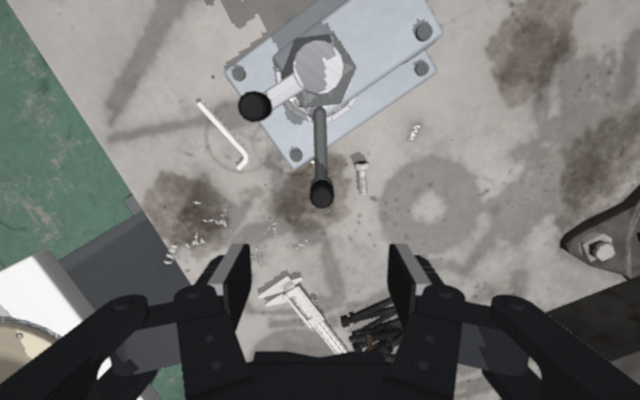

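Request:
play_rows(
  steps=[
    [[0.0018,0.0062,0.02],[0,0,0]],
    [[0,0,0.026],[0,0,0]],
    [[0,0,0.026],[0,0,0]],
    [[0,0,0.026],[0,0,0]],
    [[0,0,0.026],[0,0,0]],
    [[0,0,0.025],[0,0,0]],
    [[0,0,0],[0,0,0]],
    [[0,0,0],[0,0,0]],
  ],
)

```text
time_s: 4.7
eef_pos: [526.9, 99.0, 110.7]
ee_rot: [-0.0, 0.974, -0.225, 0.0]
force: [-0.5, 0.3, 0.4]
grip_width: 0.703
```

```bash
python3 - <<'E'
from rig import ctrl,cams
from h import *
import cv2
goto(ctrl,[527,101.5,109],-26)
im=cams.capture('wrist'); cv2.imwrite('pics/w2.png',im[:,:,::-1])
im=cams.capture('scene'); cv2.imwrite('pics/s2.png',cv2.resize(im[150:290,220:400,::-1],None,fx=4,fy=4))
E
```

```text
t 4.7 pos [526.9  99.  110.7] yaw -25.98 grip 0.7 F [-0.48  0.26  0.43] z [ 0.001 -0.    -1.   ]
shift norm [-0.0013 -0.0031  0.0022] turn z 0.0004
```

View pics/w2.png

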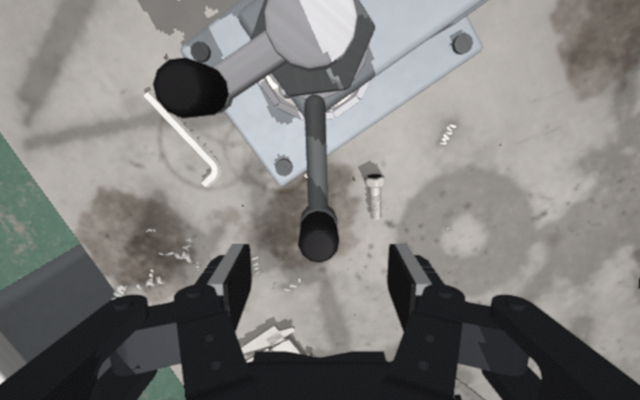

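View pics/s2.png

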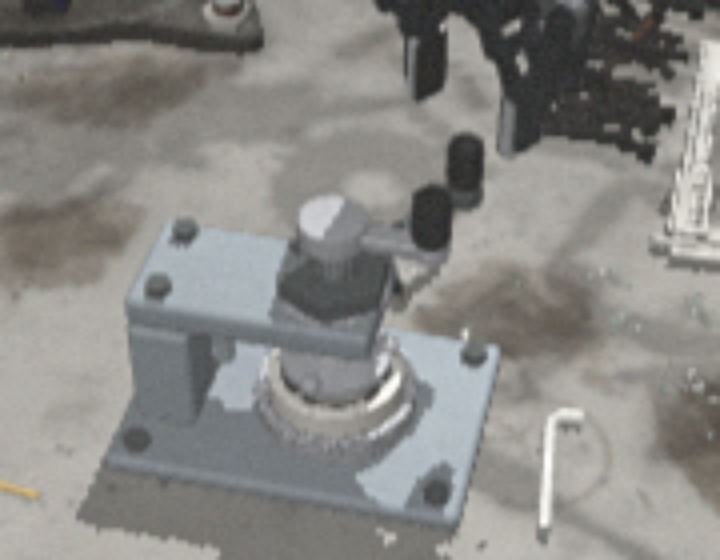

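```bash
python3 - <<'E'
from rig import ctrl,cams
from h import *
s,r,y=st(ctrl)
w=cams.camera_info('wrist');sc=cams.camera_info('scene')
p=s['eef_pos'];g=p-19*r.apply([0,0,1])
for ci in (w,sc):
  print(proj(ci,p),proj(ci,g))
print(atz(w,[319,228],139),atz(w,[319,236],125), (np.array(proj(sc,p))-[220,150])*4,(np.array(proj(sc,g))-[220,150])*4)
print(s['joints'],cams.search_frame('wrist','nut_grip')[:1],cams.search_frame('wrist','crank_grip')[:1])
r=cams.tip_of('wrist','nut_grip');print(r,atz(w,r[0]['pixel'],125))
r=cams.tip_of('wrist','crank_grip');print(r,atz(w,r[0]['pixel'],153))
E
```

```text
[np.float64(318.32524196527135), np.float64(228.84688614310198)] [np.float64(318.24037176472734), np.float64(242.34938471920708)]
[np.float64(336.4370369419963), np.float64(194.9340494334748)] [np.float64(336.77492705784044), np.float64(187.91441944016987)]
[532.33162236 108.70933734 139.        ] [528.17731943 100.15731616 125.        ] [465.74814777 179.73619773] [467.09970823 151.65767776]
[-3.26097649e-02  4.19264673e-01  1.58419116e+00  1.36608217e-05
  1.13606072e+00  4.20513615e-01] [{'rect': [319.1, 235.0, 41.0, 50.4], 'p': 0.91}] [{'rect': [191.0, 87.2, 71.4, 56.5], 'p': 0.86}]
[{'pixel': [317.2, 237.1], 'p': 0.77}] [527.09134055 100.02207146 125.        ]
[{'pixel': [195.7, 87.8], 'p': 0.71}, {'pixel': [313.3, 62.2], 'p': 0.55}, {'pixel': [316.1, 232.3], 'p': 0.22}] [517.55719716 183.97189782 153.        ]
```

```bash
python3 - <<'E'
from rig import ctrl,cams
from h import *
s,r,y=st(ctrl)
w=cams.camera_info('wrist');sc=cams.camera_info('scene')
p=s['eef_pos']
for half in (30,38):
  for dz in (0,10,20,30,40):
    a=[p+r.apply([sg*half,0,-dz]) for sg in (-1,1)]
    print(half,dz,[np.round((np.array(proj(sc,q))-[220,150])*4) for q in a],[np.round(proj(w,q)) for q in a])
E
```

```text
30 0 [array([507., 208.]), array([427., 155.])] [array([264., 229.]), array([373., 229.])]
30 10 [array([508., 193.]), array([428., 141.])] [array([261., 236.]), array([376., 236.])]
30 20 [array([509., 178.]), array([428., 126.])] [array([257., 243.]), array([379., 243.])]
30 30 [array([510., 163.]), array([429., 111.])] [array([254., 252.]), array([383., 252.])]
30 40 [array([511., 147.]), array([429.,  96.])] [array([249., 261.]), array([387., 261.])]
38 0 [array([518., 215.]), array([417., 149.])] [array([249., 229.]), array([388., 229.])]
38 10 [array([519., 200.]), array([418., 134.])] [array([245., 236.]), array([391., 236.])]
38 20 [array([520., 185.]), array([418., 119.])] [array([241., 243.]), array([395., 243.])]
38 30 [array([521., 170.]), array([418., 104.])] [array([236., 252.]), array([400., 251.])]
38 40 [array([522., 155.]), array([419.,  89.])] [array([231., 261.]), array([405., 261.])]
```

```bash
python3 - <<'E'
from rig import ctrl,cams
from h import *
import cv2
im=cams.capture('scene')[:,:,::-1].copy(); 
im=cv2.resize(im[130:230,290:400],None,fx=6,fy=6,interpolation=cv2.INTER_CUBIC)
im=cv2.convertScaleAbs(im,alpha=2.0,beta=10)
cv2.imwrite('pics/s3.png',im)
im=cams.capture('top')[:,:,::-1]
cv2.imwrite('pics/t3.png',cv2.resize(im[150:300,260:420],None,fx=4,fy=4,interpolation=cv2.INTER_CUBIC))
E
```

```text
(no output)
```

View pics/s3.png

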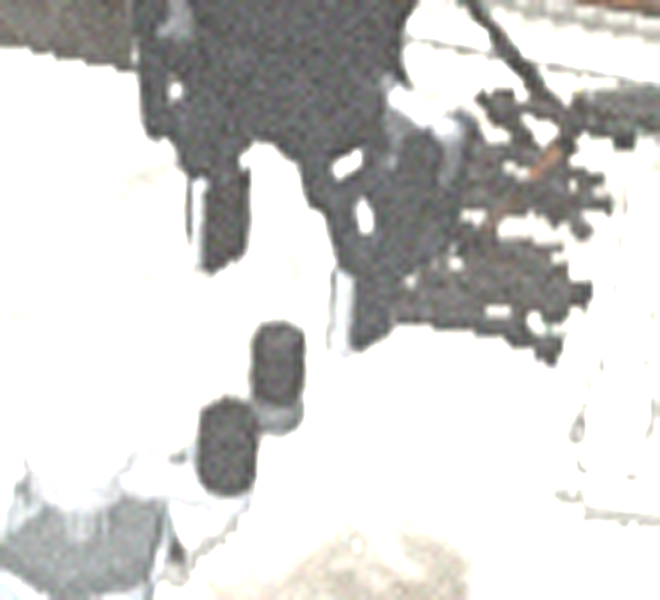

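View pics/t3.png

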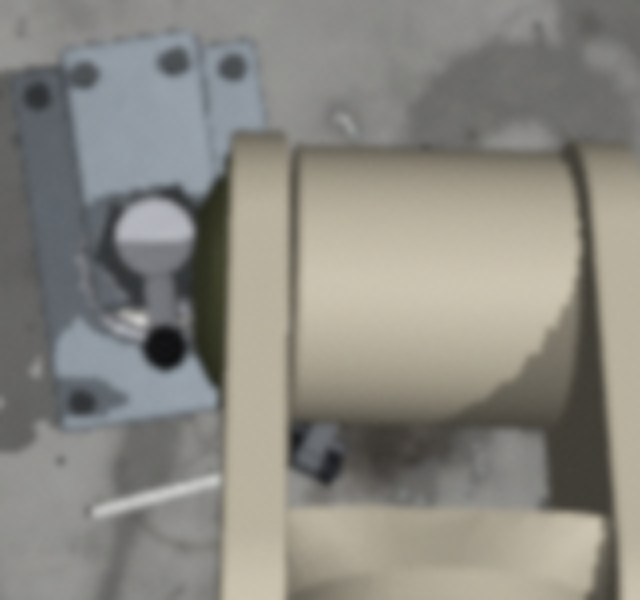

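Request:
play_rows(
  steps=[
    [[0,0,0],[0,0,0]],
    [[0,0,0],[0,0,0]],
    [[0,0,0],[0,0,0]],
    [[0,0,0],[0,0,0]],
    [[0,0,0],[0,0,0]],
    [[0,0,0],[0,0,0]],
  ],
  grip=0.65,
  squeeze=20,
)

```text
time_s: 5.7
eef_pos: [526.7, 99.4, 109.9]
ee_rot: [0.0, 0.974, -0.224, -0.0]
force: [-0.0, -0.5, 0.7]
grip_width: 0.348
```

```bash
python3 - <<'E'
from rig import ctrl,cams
from h import *
import cv2
goto(ctrl,[527,101.5,109],-26)
im=cams.capture('wrist'); cv2.imwrite('pics/w4.png',im[:,:,::-1])
im=cams.capture('scene')[:,:,::-1].copy(); 
im=cv2.resize(im[130:230,290:400],None,fx=6,fy=6,interpolation=cv2.INTER_CUBIC)
im=cv2.convertScaleAbs(im,alpha=2.0,beta=10)
cv2.imwrite('pics/s4.png',im)
E
```

```text
t 5.7 pos [526.7  99.4 109.9] yaw -25.93 grip 0.35 F [-0.03 -0.51  0.74] z [-0.  0. -1.]
shift norm [-0.0008 -0.0027  0.0012] turn z 0.0015
```

View pics/w4.png

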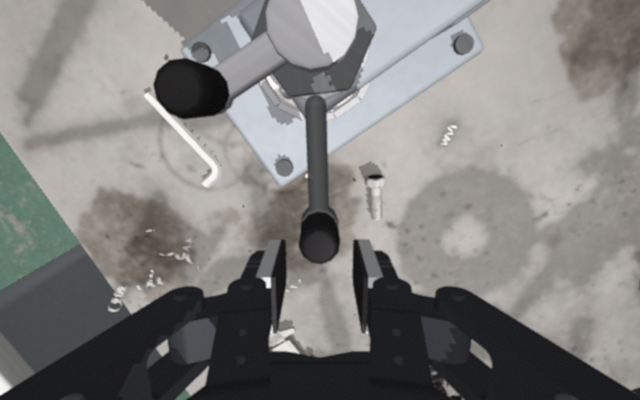

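View pics/s4.png

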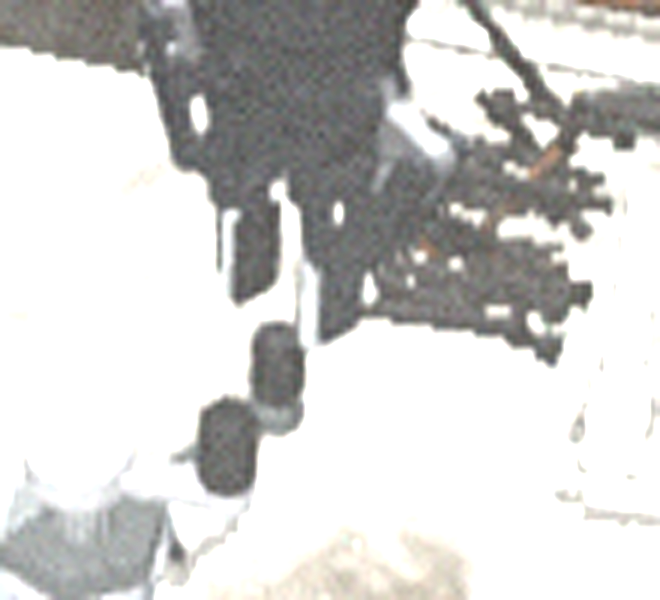

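Request:
play_rows(
  steps=[
    [[0,0,0],[0,0,0]],
    [[0,0,0],[0,0,0]],
    [[0,0,0],[0,0,0]],
    [[0,0,0.006],[0,0,0]],
    [[0,0,0.01],[0,0,0]],
    [[0,0,0.01],[0,0,0]],
    [[0,0,0.008],[0,0,0]],
    [[0,0,0],[0,0,0]],
  ],
  grip=0.4,
)

```text
time_s: 6.6
eef_pos: [526.1, 99.4, 83.3]
ee_rot: [0.0, 0.974, -0.224, -0.001]
force: [0.2, -0.3, 1.5]
grip_width: 0.601
```

```bash
python3 - <<'E'
from rig import ctrl,cams
from h import *
import cv2
goto(ctrl,[527,101.5,109],-26)
im=cams.capture('wrist'); cv2.imwrite('pics/w5.png',im[:,:,::-1])
im=cams.capture('scene')[:,:,::-1].copy(); 
im=cv2.resize(im[130:230,290:400],None,fx=6,fy=6,interpolation=cv2.INTER_CUBIC)
im=cv2.convertScaleAbs(im,alpha=2.0,beta=10)
cv2.imwrite('pics/s5.png',im)
E
```

```text
t 6.6 pos [526.1  99.4  83.3] yaw -25.93 grip 0.6 F [ 0.2  -0.3   1.54] z [-0.002  0.    -1.   ]
shift norm [-0.0002 -0.003  -0.0343] turn z 0.0015
```

View pics/w5.png

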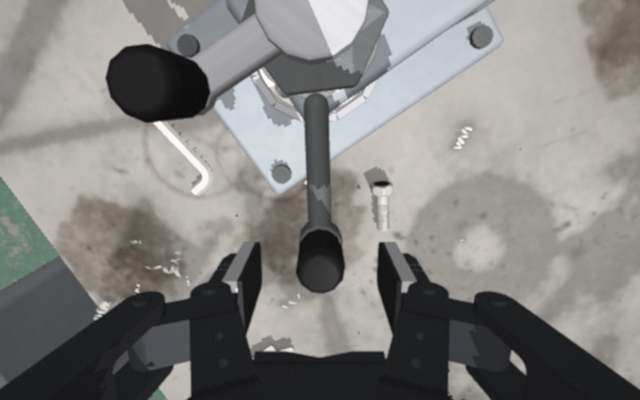

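View pics/s5.png

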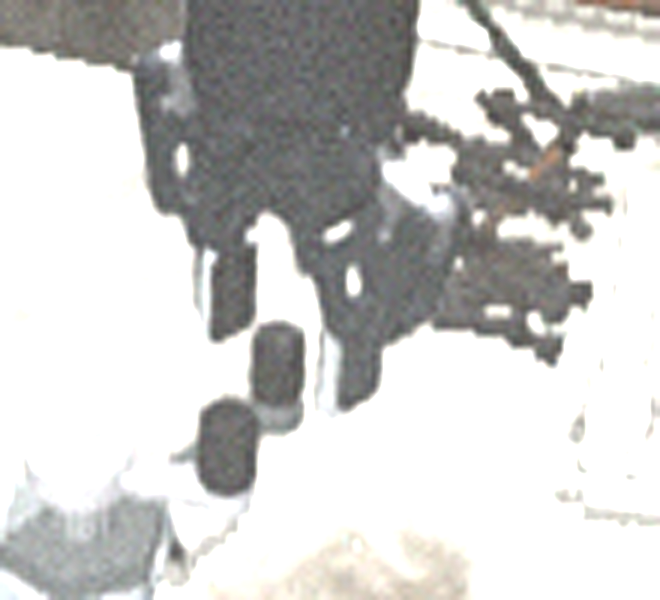

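Request:
play_rows(
  steps=[
    [[0,0,0],[0,0,0]],
    [[0,0,0],[0,0,0]],
    [[0,0,0],[0,0,0]],
    [[0,0,0],[0,0,0]],
    [[0,0,0],[0,0,0]],
    [[0,0,0],[0,0,0]],
  ],
  grip=1,
  squeeze=40,
)

```text
time_s: 7.3
eef_pos: [526.9, 99.4, 84.8]
ee_rot: [-0.0, 0.975, -0.224, 0.0]
force: [-1.2, -0.6, 4.8]
grip_width: 0.218
```

```bash
python3 - <<'E'
from rig import ctrl,cams
from h import *
import cv2
goto(ctrl,[527,101.5,109],-26)
im=cams.capture('wrist'); cv2.imwrite('pics/w6.png',im[:,:,::-1])
im=cams.capture('scene')[:,:,::-1].copy(); 
im=cv2.resize(im[130:230,290:400],None,fx=6,fy=6,interpolation=cv2.INTER_CUBIC)
im=cv2.convertScaleAbs(im,alpha=2.0,beta=10)
cv2.imwrite('pics/s6.png',im)
E
```

```text
t 7.3 pos [526.9  99.4  84.8] yaw -25.93 grip 0.22 F [-1.21 -0.63  4.76] z [ 0.001 -0.    -1.   ]
shift norm [-0.0011 -0.0026 -0.0323] turn z 0.0015
```

View pics/w6.png

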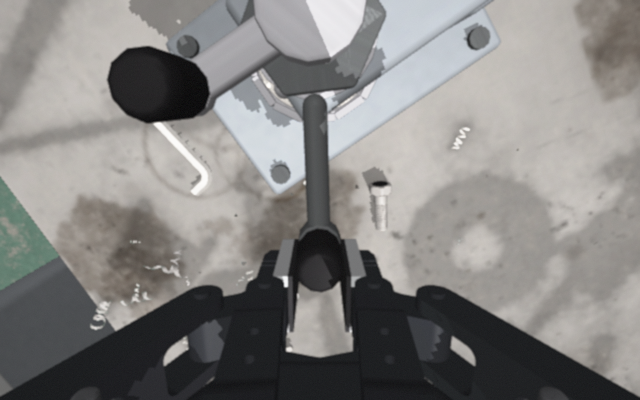

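View pics/s6.png

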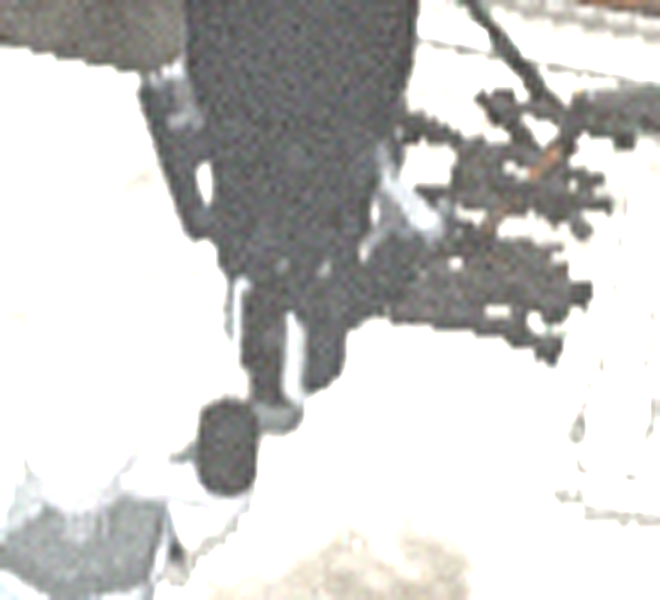

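Request:
play_rows(
  steps=[
    [[0.011,-0.0005,0],[0,0,-0.111]],
    [[0.011,-0.0005,0],[0,0,-0.111]],
    [[0.011,-0.0005,0],[0,0,-0.111]],
  ],
)

```text
time_s: 7.7
eef_pos: [550.5, 92.1, 84.8]
ee_rot: [-0.001, 0.996, -0.094, 0.0]
force: [-2.0, 4.7, 5.6]
grip_width: 0.214
```

```bash
python3 - <<'E'
from rig import ctrl,cams
from h import *
goto(ctrl,[527,101.5,109],-26)
s=ctrl.sense();p=s['eef_pos'];print(np.degrees(np.arctan2(p[1]-189,p[0]-567.5)),np.hypot(p[1]-189,p[0]-567.5))
E
```

```text
t 7.7 pos [550.5  92.1  84.8] yaw -10.75 grip 0.21 F [-2.03  4.71  5.6 ] z [ 0.     0.001 -1.   ]
shift norm [-0.0331 -0.0065 -0.0323] turn z 0.339
-99.97621307915931 98.35641766803896
```

Request:
play_rows(
  steps=[
    [[0.011,-0.001,0],[0,0,-0.111]],
    [[0.011,-0.001,0],[0,0,-0.111]],
    [[0.011,-0.0005,0],[0,0,-0.111]],
    [[0.011,-0.0005,0],[0,0,-0.111]],
    [[0.011,-0.0005,0],[0,0,-0.111]],
    [[0.011,-0.0005,0],[0,0,-0.111]],
    [[0.011,-0.0005,0],[0,0,-0.111]],
    [[0.011,-0.0005,0],[0,0,-0.111]],
    [[0.011,-0.0005,0],[0,0,-0.111]],
    [[0,0,0],[0,0,0]],
    [[0,0,0],[0,0,0]],
    [[0,0,0],[0,0,0]],
  ],
)

```text
time_s: 8.9
eef_pos: [621.9, 107.6, 84.9]
ee_rot: [-0.0, 0.956, 0.292, 0.001]
force: [4.7, 4.0, 4.5]
grip_width: 0.218
```

```bash
python3 - <<'E'
from rig import ctrl,cams
from h import *
import cv2
goto(ctrl,[527,101.5,109],-26)
s=ctrl.sense();p=s['eef_pos'];print(np.degrees(np.arctan2(p[1]-189,p[0]-567.5)),np.hypot(p[1]-189,p[0]-567.5),s['joints'])
im=cams.capture('wrist'); cv2.imwrite('pics/w7.png',im[:,:,::-1])
E
```

```text
t 8.9 pos [621.9 107.6  84.9] yaw 34.0 grip 0.22 F [4.66 4.04 4.52] z [ 0.002  0.001 -1.   ]
shift norm [-0.1094 -0.0641 -0.0325] turn z 1.3334
-56.23926559204971 97.96051302438023 [-1.45436406e-02  6.41641741e-01  1.29647562e+00  1.08603707e-03
  1.20124573e+00 -6.08417257e-01]
```

View pics/w7.png

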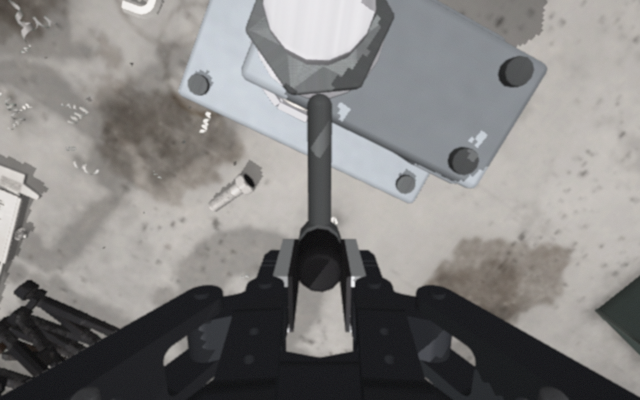

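Request:
play_rows(
  steps=[
    [[0,0,0],[0,0,0]],
    [[0,0,0],[0,0,0]],
    [[0,0,0],[0,0,0]],
    [[0,0,-0.02],[0,0,0]],
    [[0,0,-0.04],[0,0,0]],
    [[0,0,-0.04],[0,0,0]],
    [[-0.0147,-0.0404,0],[0,0,0]],
    [[-0.0147,-0.0404,0],[0,0,0]],
    [[-0.0147,-0.0404,0],[0,0,0]],
    [[-0.0147,-0.0404,0],[0,0,0]],
    [[0,0,0],[0,0,-0.175]],
    [[0,0,0],[0,0,-0.175]],
    [[0,0,0],[0,0,-0.175]],
    [[0,0,0],[0,0,-0.175]],
    [[0,0,0],[0,0,-0.175]],
    [[0,0,0],[0,0,-0.175]],
    [[0,0,0],[0,0,-0.175]],
    [[0,0,0],[0,0,-0.175]],
    [[0,0,0],[0,0,0]],
    [[0,0,0],[0,0,0]],
  ],
  grip=0.4,
)

```text
time_s: 10.95
eef_pos: [516.8, 182.7, 159.3]
ee_rot: [-0.0, 0.664, 0.748, -0.0]
force: [0.6, -0.3, 0.5]
grip_width: 0.602
```

```bash
python3 - <<'E'
from rig import ctrl,cams
from h import *
import cv2
goto(ctrl,[517.5,183.5,113],97)
w=cams.camera_info('wrist');im=cams.capture('wrist'); cv2.imwrite('pics/w8.png',im[:,:,::-1])
for n,z in [("nut_grip",125),("crank_grip",153),("stop_screw",140),("jig",0)]:
    r=cams.tip_of('wrist',n); print(n,r[:2], atz(w,r[0]['pixel'],z) if r and z is not None else '')
im=cams.capture('scene')[:,:,::-1].copy(); 
cv2.imwrite('pics/s8.png',cv2.resize(im[130:290,240:400],None,fx=3.5,fy=3.5,interpolation=cv2.INTER_CUBIC))
t=cams.camera_info('top');im=cams.capture('top');r=cams.tip_of('top','nut_grip');print(r,atz(t,r[0]['pixel'],125)if r else '')
E
```

```text
t 10.95 pos [516.8 182.7 159.3] yaw 96.79 grip 0.6 F [ 0.59 -0.28  0.48] z [-0. -0. -1.]
shift norm [0.001  0.0011 0.0617] turn z -0.0046
nut_grip [] 
crank_grip [{'pixel': [321.7, 229.1], 'p': 0.68}] [518.09504536 183.19608953 153.        ]
stop_screw [{'pixel': [315.7, 222.9], 'p': 0.88}] [519.38829993 179.80195584 140.        ]
jig [{'pixel': [320.8, 222.9], 'p': 0.61}] [568.3048003  189.54521151   0.        ]
[{'pixel': [340.6, 178.7], 'p': 0.4}] [624.69890342 111.63845208 125.        ]
```

View pics/w8.png

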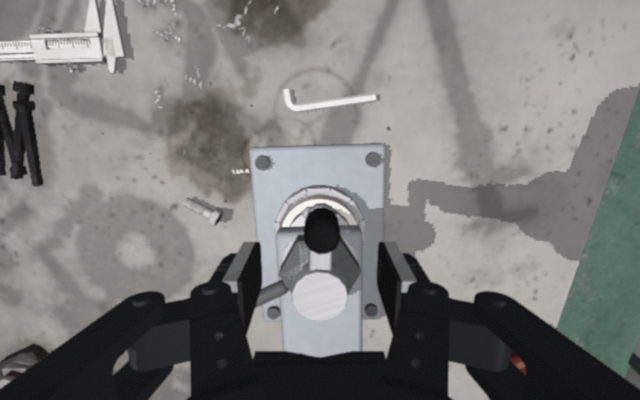

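View pics/s8.png

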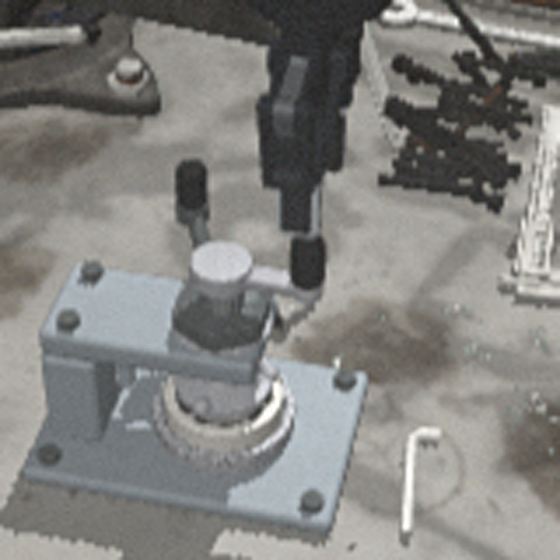

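Request:
play_rows(
  steps=[
    [[0.001,-0.0005,0.015],[0,0,0]],
    [[0,0,0.015],[0,0,0]],
    [[0,0,0.015],[0,0,0]],
    [[0,0,0.014],[0,0,0]],
    [[0,0,0],[0,0,0]],
    [[0,0,0],[0,0,0]],
  ],
)

```text
time_s: 11.95
eef_pos: [516.5, 183.5, 115.1]
ee_rot: [-0.0, 0.663, 0.749, -0.0]
force: [-0.0, -0.5, -0.0]
grip_width: 0.597
```

```bash
python3 - <<'E'
from rig import ctrl,cams
from h import *
import cv2
goto(ctrl,[517.5,183.5,113],97)
w=cams.camera_info('wrist');im=cams.capture('wrist'); cv2.imwrite('pics/w9.png',im[:,:,::-1])
im=cams.capture('scene')[:,:,::-1].copy(); 
cv2.imwrite('pics/s9.png',cv2.resize(im[130:290,240:400],None,fx=3.5,fy=3.5,interpolation=cv2.INTER_CUBIC))
E
```

```text
t 11.95 pos [516.5 183.5 115.1] yaw 97.0 grip 0.6 F [-0.03 -0.52 -0.  ] z [-0. -0. -1.]
shift norm [-0.0002  0.0014  0.0028] turn z 0.0001
```

View pics/w9.png

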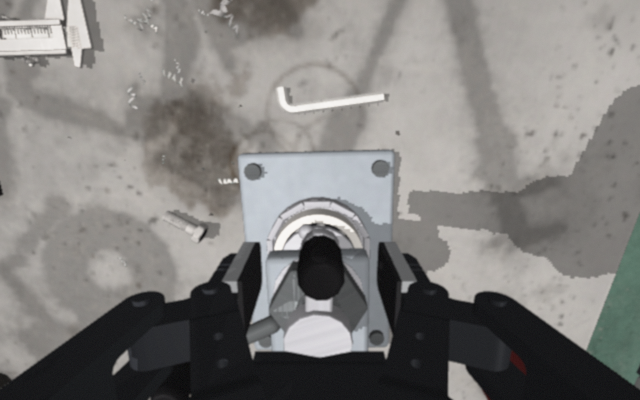

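View pics/s9.png

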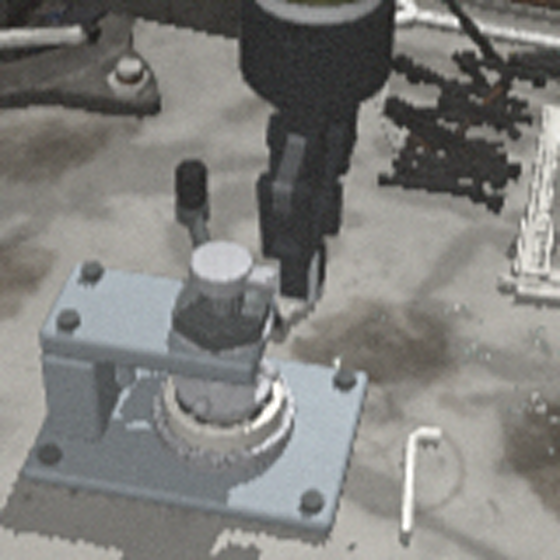

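Request:
play_rows(
  steps=[
    [[0,0,0],[0,0,0]],
    [[0,0,0],[0,0,0]],
    [[0,0,0],[0,0,0]],
    [[0,0,0],[0,0,0]],
    [[0,0,0],[0,0,0]],
    [[0,0,0],[0,0,0]],
  ],
  grip=1,
  squeeze=40,
)

```text
time_s: 12.65
eef_pos: [516.5, 183.8, 115.7]
ee_rot: [0.0, 0.663, 0.749, 0.0]
force: [-1.0, 3.1, 5.4]
grip_width: 0.219
```

```bash
python3 - <<'E'
from rig import ctrl,cams
from h import *
import cv2
goto(ctrl,[517.5,183.5,113],97)
s=ctrl.sense();p=s['eef_pos'];print(np.degrees(np.arctan2(p[1]-189,p[0]-567.7)),np.hypot(p[1]-189,p[0]-567.7),s['joints'])
w=cams.camera_info('wrist');im=cams.capture('wrist'); cv2.imwrite('pics/w10.png',im[:,:,::-1])
E
```

```text
t 12.65 pos [516.5 183.8 115.7] yaw 97.01 grip 0.22 F [-1.03  3.06  5.44] z [ 0.001  0.001 -1.   ]
shift norm [-0.0006  0.0012  0.0035] turn z 0.0003
-174.24644767304474 51.41757419022206 [ 1.27919267e-01  4.38769399e-01  1.54162354e+00  5.57698618e-04
  1.16040289e+00 -1.56549763e+00]
```

View pics/w10.png

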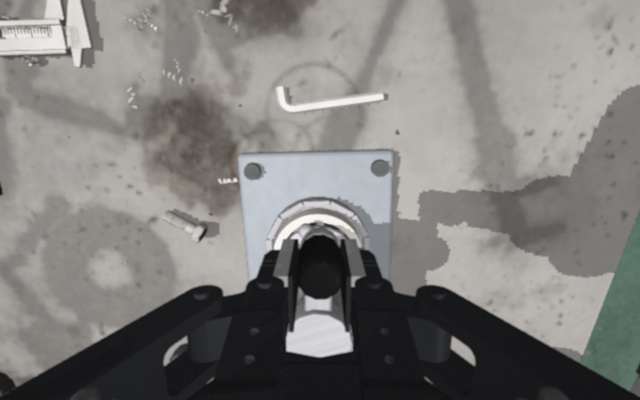

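Request:
play_rows(
  steps=[
    [[0.00267,5e-05,0.0002],[0,0,0.0509]],
    [[0.00267,5e-05,0.0002],[0,0,0.0509]],
    [[0.00267,5e-05,0.0002],[0,0,0.0509]],
    [[0.00267,5e-05,0.0002],[0,0,0.0509]],
    [[0.00267,5e-05,0.0002],[0,0,0.0509]],
    [[0.00267,5e-05,0.0002],[0,0,0.0509]],
  ],
)

```text
time_s: 13.3
eef_pos: [516.6, 194.2, 114.8]
ee_rot: [0.001, 0.748, 0.664, -0.001]
force: [-2.8, -6.3, 7.1]
grip_width: 0.215
```

```bash
cat > f.py <<'E'
from rig import ctrl
from h import *
s,r,yaw=st(ctrl); p=s['eef_pos']; F=r.inv().apply(s['force']); C=np.array([567.7,189.0])
print('t',round(s['time_s'],2),'turned(yaw)',round(np.radians(97.0-yaw),3),'pos-ang',round(np.degrees(np.arctan2(p[1]-C[1],p[0]-C[0]))%360,1),'R',round(np.hypot(*(p[:2]-C)),1),'z',round(p[2],1),'Ftool',np.round(F,2),'Tz',np.round(r.inv().apply(s['wrist_torque'])[2],3),'grip',round(s['grip_width'],3))
E
python3 f.py
```

```text
t 13.3 turned(yaw) 0.241 pos-ang 174.2 R 51.4 z 114.8 Ftool [-6.57 -2.   -7.05] Tz -0.001 grip 0.215
```

Request:
play_rows(
  steps=[
    [[0.00267,5e-05,0.0002],[0,0,0.0509]],
    [[0.00267,5e-05,0.0002],[0,0,0.0509]],
    [[0.00267,5e-05,0.0002],[0,0,0.0509]],
    [[0.00267,5e-05,0.0002],[0,0,0.0509]],
    [[0.00267,5e-05,0.0002],[0,0,0.0509]],
  ],
)

```text
time_s: 13.8
eef_pos: [518.6, 204.0, 114.0]
ee_rot: [0.001, 0.81, 0.586, -0.001]
force: [-3.2, -5.1, 8.3]
grip_width: 0.216
```

```bash
python3 f.py
```

```text
t 13.8 turned(yaw) 0.441 pos-ang 163.0 R 51.4 z 114.0 Ftool [-5.82 -1.44 -8.28] Tz 0.064 grip 0.216
```

Request:
play_rows(
  steps=[
    [[0.00267,5e-05,0.0002],[0,0,0.0509]],
    [[0.00267,5e-05,0.0002],[0,0,0.0509]],
    [[0.00267,5e-05,0.0002],[0,0,0.0509]],
  ],
)

```text
time_s: 14.1
eef_pos: [520.7, 209.7, 113.6]
ee_rot: [0.001, 0.844, 0.536, -0.001]
force: [-3.4, -4.4, 7.7]
grip_width: 0.213
```

```bash
python3 f.py
```

```text
t 14.1 turned(yaw) 0.561 pos-ang 156.2 R 51.3 z 113.6 Ftool [-5.42 -1.17 -7.71] Tz 0.047 grip 0.213
```

Request:
play_rows(
  steps=[
    [[0.00267,5e-05,0.0002],[0,0,0.0509]],
    [[0.00267,5e-05,0.0002],[0,0,0.0509]],
    [[0.00267,5e-05,0.0002],[0,0,0.0509]],
  ],
)

```text
time_s: 14.4
eef_pos: [523.5, 215.0, 113.1]
ee_rot: [0.001, 0.875, 0.485, -0.001]
force: [-3.5, -4.5, 8.1]
grip_width: 0.218
```

```bash
python3 f.py
```

```text
t 14.4 turned(yaw) 0.681 pos-ang 149.5 R 51.3 z 113.1 Ftool [-5.69 -0.54 -8.07] Tz 0.029 grip 0.218
```

Request:
play_rows(
  steps=[
    [[0.00267,5e-05,0.0002],[0,0,0.0509]],
    [[0.00267,5e-05,0.0002],[0,0,0.0509]],
    [[0.00267,5e-05,0.0002],[0,0,0.0509]],
  ],
)

```text
time_s: 14.7
eef_pos: [526.8, 220.0, 112.6]
ee_rot: [0.001, 0.902, 0.431, -0.001]
force: [-4.8, -4.6, 8.1]
grip_width: 0.217
```

```bash
python3 f.py
```

```text
t 14.7 turned(yaw) 0.801 pos-ang 142.8 R 51.3 z 112.6 Ftool [-6.56 -0.86 -8.05] Tz 0.007 grip 0.217
```

Request:
play_rows(
  steps=[
    [[0.00267,5e-05,0.0002],[0,0,0.0509]],
    [[0.00267,5e-05,0.0002],[0,0,0.0509]],
    [[0.00267,5e-05,0.0002],[0,0,0.0509]],
  ],
)

```text
time_s: 15.0
eef_pos: [530.8, 224.5, 112.1]
ee_rot: [0.001, 0.926, 0.376, -0.001]
force: [-4.3, -4.1, 8.1]
grip_width: 0.216
```

```bash
python3 f.py
```

```text
t 15.0 turned(yaw) 0.921 pos-ang 136.1 R 51.2 z 112.1 Ftool [-5.99 -0.07 -8.05] Tz -0.031 grip 0.216
```

Request:
play_rows(
  steps=[
    [[0.00267,5e-05,0.0002],[0,0,0.0509]],
    [[0.00267,5e-05,0.0002],[0,0,0.0509]],
    [[0.00267,5e-05,0.0002],[0,0,0.0509]],
  ],
)

```text
time_s: 15.3
eef_pos: [535.2, 228.6, 111.6]
ee_rot: [0.001, 0.947, 0.32, -0.001]
force: [-5.3, -3.4, 7.8]
grip_width: 0.219
```

```bash
python3 f.py
```

```text
t 15.3 turned(yaw) 1.041 pos-ang 129.4 R 51.2 z 111.6 Ftool [-6.31 -0.54 -7.74] Tz -0.001 grip 0.219
```

Request:
play_rows(
  steps=[
    [[0.00267,5e-05,0.0002],[0,0,0.0509]],
    [[0.00267,5e-05,0.0002],[0,0,0.0509]],
    [[0.00267,5e-05,0.0002],[0,0,0.0509]],
  ],
)

```text
time_s: 15.6
eef_pos: [540.1, 232.0, 111.2]
ee_rot: [0.001, 0.965, 0.263, -0.001]
force: [-4.6, -3.5, 7.8]
grip_width: 0.216
```

```bash
python3 f.py
```

```text
t 15.6 turned(yaw) 1.161 pos-ang 122.6 R 51.1 z 111.2 Ftool [-5.73  0.74 -7.77] Tz -0.016 grip 0.216
```

Request:
play_rows(
  steps=[
    [[0.00267,5e-05,0.0002],[0,0,0.0509]],
    [[0.00267,5e-05,0.0002],[0,0,0.0509]],
    [[0.00267,5e-05,0.0002],[0,0,0.0509]],
  ],
)

```text
time_s: 15.9
eef_pos: [545.4, 234.9, 110.7]
ee_rot: [0.001, 0.979, 0.205, -0.001]
force: [-5.8, -1.6, 7.2]
grip_width: 0.215
```

```bash
python3 f.py
```

```text
t 15.9 turned(yaw) 1.281 pos-ang 115.9 R 51.0 z 110.7 Ftool [-5.97 -0.9  -7.23] Tz -0.01 grip 0.215
```

Request:
play_rows(
  steps=[
    [[0.00267,5e-05,0.0002],[0,0,0.0509]],
    [[0.00267,5e-05,0.0002],[0,0,0.0509]],
    [[0.00267,5e-05,0.0002],[0,0,0.0509]],
  ],
)

```text
time_s: 16.2
eef_pos: [551.0, 237.1, 110.2]
ee_rot: [0.0, 0.989, 0.146, -0.001]
force: [-6.3, -0.5, 7.0]
grip_width: 0.214
```

```bash
python3 f.py
```

```text
t 16.2 turned(yaw) 1.401 pos-ang 109.2 R 50.9 z 110.2 Ftool [-6.19 -1.28 -6.97] Tz 0.074 grip 0.214
```

Request:
play_rows(
  steps=[
    [[0.00267,5e-05,0.0002],[0,0,0.0509]],
    [[0.00267,5e-05,0.0002],[0,0,0.0509]],
    [[0.00267,5e-05,0.0002],[0,0,0.0509]],
  ],
)

```text
time_s: 16.5
eef_pos: [556.7, 238.7, 109.8]
ee_rot: [0.0, 0.996, 0.086, -0.001]
force: [-6.8, -0.7, 7.3]
grip_width: 0.217
```

```bash
python3 f.py
```

```text
t 16.5 turned(yaw) 1.52 pos-ang 102.5 R 50.9 z 109.8 Ftool [-6.81 -0.46 -7.28] Tz 0.018 grip 0.217
```

Request:
play_rows(
  steps=[
    [[0.00267,5e-05,0.0002],[0,0,0.0509]],
    [[0.00267,5e-05,0.0002],[0,0,0.0509]],
    [[0.00267,5e-05,0.0002],[0,0,0.0509]],
  ],
)

```text
time_s: 16.8
eef_pos: [562.6, 239.5, 109.3]
ee_rot: [0.0, 1.0, 0.026, -0.001]
force: [-6.0, 0.2, 6.2]
grip_width: 0.213
```

```bash
python3 f.py
```

```text
t 16.8 turned(yaw) 1.64 pos-ang 95.7 R 50.8 z 109.3 Ftool [-6.02 -0.53 -6.17] Tz -0.007 grip 0.213
```

Request:
play_rows(
  steps=[
    [[0.00267,5e-05,0.0002],[0,0,0.0509]],
    [[0.00267,5e-05,0.0002],[0,0,0.0509]],
  ],
)

```text
time_s: 17.0
eef_pos: [566.6, 239.7, 109.0]
ee_rot: [0.0, 1.0, -0.014, -0.001]
force: [-6.4, 1.4, 6.4]
grip_width: 0.215
```

```bash
python3 f.py
```

```text
t 17.0 turned(yaw) 1.72 pos-ang 91.2 R 50.7 z 109.0 Ftool [-6.42 -1.2  -6.4 ] Tz 0.009 grip 0.215
```

Request:
play_rows(
  steps=[
    [[0.00267,5e-05,0.0002],[0,0,0.0509]],
    [[0.00267,5e-05,0.0002],[0,0,0.0509]],
  ],
)

```text
time_s: 17.2
eef_pos: [570.6, 239.6, 108.7]
ee_rot: [0.0, 0.999, -0.054, -0.001]
force: [-7.1, 1.3, 7.8]
grip_width: 0.218
```

```bash
python3 f.py
```

```text
t 17.2 turned(yaw) 1.8 pos-ang 86.8 R 50.7 z 108.7 Ftool [-7.2  -0.52 -7.78] Tz -0.041 grip 0.218
```

Request:
play_rows(
  steps=[
    [[0.00267,5e-05,0.0002],[0,0,0.0509]],
    [[0.00267,5e-05,0.0002],[0,0,0.0509]],
  ],
)

```text
time_s: 17.4
eef_pos: [574.5, 239.2, 108.4]
ee_rot: [0.0, 0.996, -0.093, -0.001]
force: [-6.4, 2.3, 7.3]
grip_width: 0.216
```

```bash
python3 f.py
```

```text
t 17.4 turned(yaw) 1.88 pos-ang 82.3 R 50.6 z 108.4 Ftool [-6.75 -1.11 -7.25] Tz -0.001 grip 0.216
```

Request:
play_rows(
  steps=[
    [[0.00267,5e-05,0.0002],[0,0,0.0509]],
  ],
)

```text
time_s: 17.5
eef_pos: [576.4, 238.8, 108.3]
ee_rot: [0.0, 0.994, -0.113, -0.001]
force: [-7.2, 3.2, 7.8]
grip_width: 0.216
```

```bash
python3 f.py
```

```text
t 17.5 turned(yaw) 1.92 pos-ang 80.1 R 50.6 z 108.3 Ftool [-7.76 -1.52 -7.81] Tz -0.011 grip 0.216
```

Request:
play_rows(
  steps=[
    [[0.00267,5e-05,0.0002],[0,0,0.0509]],
  ],
)

```text
time_s: 17.6
eef_pos: [578.3, 238.4, 108.2]
ee_rot: [-0.0, 0.991, -0.133, -0.001]
force: [-6.9, 2.7, 6.9]
grip_width: 0.217
```

```bash
python3 f.py
```

```text
t 17.6 turned(yaw) 1.96 pos-ang 77.8 R 50.5 z 108.2 Ftool [-7.44 -0.81 -6.88] Tz -0.013 grip 0.217
```

Request:
play_rows(
  steps=[
    [[0.00267,5e-05,0.0002],[0,0,0.0509]],
  ],
)

```text
time_s: 17.7
eef_pos: [580.2, 237.9, 108.0]
ee_rot: [-0.0, 0.988, -0.153, -0.001]
force: [-7.0, 3.3, 8.0]
grip_width: 0.217
```

```bash
python3 f.py
```

```text
t 17.7 turned(yaw) 2.0 pos-ang 75.6 R 50.5 z 108.0 Ftool [-7.69 -1.03 -8.03] Tz 0.025 grip 0.217
```

Request:
play_rows(
  steps=[
    [[0.00267,5e-05,0.0002],[0,0,0.0509]],
  ],
)

```text
time_s: 17.8
eef_pos: [582.1, 237.4, 107.9]
ee_rot: [-0.0, 0.985, -0.173, -0.001]
force: [-7.2, 3.7, 6.8]
grip_width: 0.215
```

```bash
python3 f.py
```

```text
t 17.8 turned(yaw) 2.04 pos-ang 73.4 R 50.5 z 107.9 Ftool [-8.06 -1.02 -6.78] Tz 0.047 grip 0.215
```

Request:
play_rows(
  steps=[
    [[0.00267,5e-05,0.0002],[0,0,0.0509]],
  ],
)

```text
time_s: 17.9
eef_pos: [584.0, 236.8, 107.7]
ee_rot: [-0.0, 0.981, -0.192, -0.001]
force: [-6.8, 4.7, 7.3]
grip_width: 0.215
```

```bash
python3 f.py
```

```text
t 17.9 turned(yaw) 2.08 pos-ang 71.2 R 50.5 z 107.7 Ftool [-8.05 -1.75 -7.31] Tz 0.011 grip 0.215
```

Request:
play_rows(
  steps=[
    [[0.00267,5e-05,0.0002],[0,0,0.0509]],
  ],
)

```text
time_s: 18.0
eef_pos: [585.8, 236.1, 107.6]
ee_rot: [-0.0, 0.977, -0.212, -0.001]
force: [-6.9, 5.3, 8.3]
grip_width: 0.216
```

```bash
python3 f.py
```

```text
t 18.0 turned(yaw) 2.12 pos-ang 69.0 R 50.4 z 107.6 Ftool [-8.53 -1.99 -8.25] Tz 0.042 grip 0.216
```

Request:
play_rows(
  steps=[
    [[0.00267,5e-05,0.0002],[0,0,0.0509]],
  ],
)

```text
time_s: 18.1
eef_pos: [587.6, 235.4, 107.4]
ee_rot: [-0.0, 0.973, -0.231, -0.001]
force: [-7.0, 4.6, 7.5]
grip_width: 0.218
```

```bash
python3 f.py
```

```text
t 18.1 turned(yaw) 2.16 pos-ang 66.8 R 50.4 z 107.4 Ftool [-8.38 -0.95 -7.5 ] Tz -0.019 grip 0.218
```

Request:
play_rows(
  steps=[
    [[0.00267,5e-05,0.0002],[0,0,0.0509]],
  ],
)

```text
time_s: 18.2
eef_pos: [589.3, 234.5, 107.3]
ee_rot: [-0.0, 0.968, -0.251, -0.001]
force: [-6.8, 5.4, 7.4]
grip_width: 0.213
```

```bash
python3 f.py
```

```text
t 18.2 turned(yaw) 2.2 pos-ang 64.6 R 50.4 z 107.3 Ftool [-8.59 -1.42 -7.41] Tz 0.012 grip 0.213
```

Request:
play_rows(
  steps=[
    [[0,0,0],[0,0,0]],
    [[0,0,0],[0,0,0]],
    [[0,0,0],[0,0,0]],
  ],
)

```text
time_s: 18.5
eef_pos: [589.5, 234.4, 107.3]
ee_rot: [-0.0, 0.968, -0.25, -0.001]
force: [-5.9, 5.3, 7.2]
grip_width: 0.214
```

```bash
python3 f.py;  python3 - <<'E'
from rig import ctrl,cams
from h import *
import cv2
im=cams.capture('scene')[:,:,::-1].copy(); 
cv2.imwrite('pics/s11.png',cv2.resize(im[130:290,240:400],None,fx=3.5,fy=3.5,interpolation=cv2.INTER_CUBIC))
E
```

```text
t 18.5 turned(yaw) 2.198 pos-ang 64.4 R 50.4 z 107.3 Ftool [-7.77 -1.8  -7.14] Tz 0.018 grip 0.214
```

View pics/s11.png

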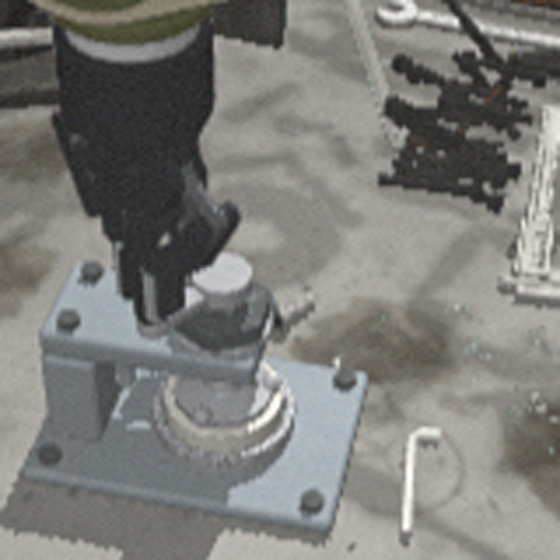

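Request:
play_rows(
  steps=[
    [[0,0,0],[0,0,0]],
    [[0,0,0],[0,0,0]],
    [[0,0,0],[0,0,0]],
    [[0,0,0],[0,0,0]],
    [[0,0,-0.015],[0,0,0]],
    [[0,0,-0.03],[0,0,0]],
    [[0,0,-0.03],[0,0,0]],
    [[0.03,0.0317,0],[0,0,0]],
    [[0.03,0.0317,0],[0,0,0]],
    [[0.03,0.0317,0],[0,0,0]],
    [[0.03,0.0317,0],[0,0,0]],
    [[0,0,0],[0,0,-0.175]],
    [[0,0,0],[0,0,-0.175]],
    [[0,0,0],[0,0,-0.175]],
    [[0,0,0],[0,0,-0.175]],
    [[0,0,0],[0,0,-0.175]],
    [[0,0,0],[0,0,-0.175]],
    [[0,0,0],[0,0,-0.175]],
    [[0,0,0],[0,0,-0.175]],
    [[0,0,0],[0,0,0]],
  ],
  grip=0.4,
)

```text
time_s: 20.55
eef_pos: [623.2, 106.7, 164.0]
ee_rot: [0.0, 0.956, 0.293, 0.0]
force: [0.2, 0.2, 0.0]
grip_width: 0.596
```

```bash
python3 - <<'E'
from rig import ctrl,cams
from h import *
import cv2
goto(ctrl,[621.9,107.6,84.8],34)
w=cams.camera_info('wrist');im=cams.capture('wrist'); cv2.imwrite('pics/w12.png',im[:,:,::-1])
for n,z in [("nut_grip",125),("crank_grip",144),("jig",0)]:
    r=cams.tip_of('wrist',n); print(n,r[:2], atz(w,r[0]['pixel'],z) if r and z is not None else '')
E
```

```text
t 20.55 pos [623.2 106.7 164. ] yaw 34.1 grip 0.6 F [0.21 0.19 0.01] z [ 0.001 -0.    -1.   ]
shift norm [-0.0008 -0.002   0.1057] turn z 0.0022
nut_grip [{'pixel': [318.6, 201.9], 'p': 0.69}] [620.06774996 109.64909798 125.        ]
crank_grip [] 
jig [{'pixel': [316.8, 67.1], 'p': 0.74}] [565.7585359  187.19222986   0.        ]
```

View pics/w12.png

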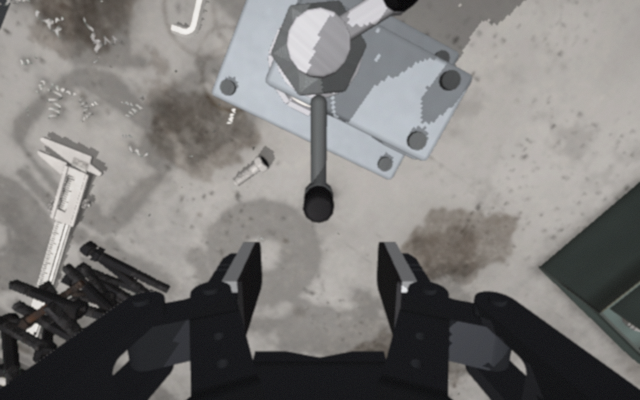

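Request:
play_rows(
  steps=[
    [[-0.0008,-0.003,0.02],[0,0,0]],
    [[0,0,0.025],[0,0,0]],
    [[0,0,0.025],[0,0,0]],
    [[0,0,0.02],[0,0,0]],
    [[0,0,0.015],[0,0,0]],
    [[0,0,0],[0,0,0]],
    [[0,0,0],[0,0,0]],
  ],
)

```text
time_s: 21.45
eef_pos: [621.6, 108.3, 85.0]
ee_rot: [0.0, 0.956, 0.292, 0.0]
force: [0.3, 0.6, 0.5]
grip_width: 0.6
```

Request:
play_rows(
  steps=[
    [[0,0,0],[0,0,0]],
    [[0,0,0],[0,0,0]],
    [[0,0,0],[0,0,0]],
    [[0,0,0],[0,0,0]],
    [[0,0,0],[0,0,0]],
    [[0,0,0],[0,0,0]],
  ],
  grip=1,
  squeeze=50,
)

```text
time_s: 22.05
eef_pos: [621.5, 108.2, 85.3]
ee_rot: [0.0, 0.956, 0.293, 0.001]
force: [-1.6, -0.4, 4.4]
grip_width: 0.212
```

```bash
python3 f.py; python3 - <<'E'
from rig import ctrl,cams
from h import *
import cv2
im=cams.capture('wrist'); cv2.imwrite('pics/w13.png',im[:,:,::-1])
E
```

```text
t 22.05 turned(yaw) 1.099 pos-ang 303.7 R 97.1 z 85.3 Ftool [-1.57 -0.53 -4.39] Tz 0.029 grip 0.212
```

View pics/w13.png

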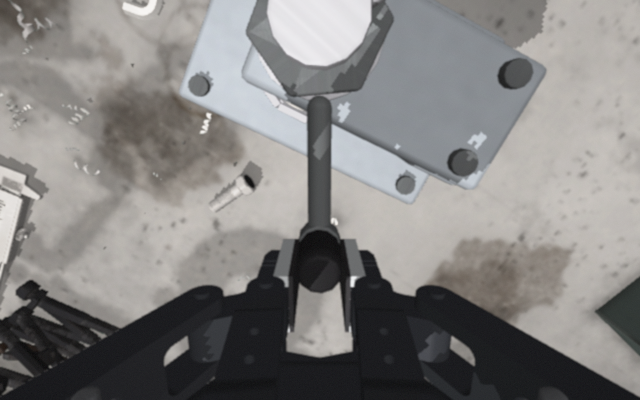

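Request:
play_rows(
  steps=[
    [[-0.011,-0.0005,0],[0,0,0.111]],
    [[-0.011,-0.0005,0],[0,0,0.111]],
    [[-0.011,-0.0005,0],[0,0,0.111]],
    [[-0.011,-0.0005,0],[0,0,0.111]],
    [[-0.011,-0.0005,0],[0,0,0.111]],
    [[-0.011,-0.0005,0],[0,0,0.111]],
    [[-0.011,-0.0005,0],[0,0,0.111]],
    [[-0.011,-0.0005,0],[0,0,0.111]],
    [[-0.011,-0.0005,0],[0,0,0.111]],
    [[-0.011,-0.0005,0],[0,0,0.111]],
    [[-0.011,-0.0005,0],[0,0,0.111]],
  ],
)

```text
time_s: 23.2
eef_pos: [536.1, 96.7, 85.4]
ee_rot: [0.001, 0.983, -0.183, 0.003]
force: [6.1, -8.6, 1.5]
grip_width: 0.21
```

```bash
python3 f.py
```

```text
t 23.2 turned(yaw) 2.062 pos-ang 251.1 R 97.5 z 85.4 Ftool [ 8.84  5.78 -1.42] Tz 0.056 grip 0.21
```

Request:
play_rows(
  steps=[
    [[-0.0055,-0.0003,0],[0,0,0.055]],
    [[-0.0055,-0.0003,0],[0,0,0.055]],
  ],
)

```text
time_s: 23.4
eef_pos: [528.4, 99.7, 85.4]
ee_rot: [0.002, 0.974, -0.225, 0.002]
force: [3.9, -13.9, 2.9]
grip_width: 0.212
```

```bash
python3 f.py
```

```text
t 23.4 turned(yaw) 2.146 pos-ang 246.3 R 97.5 z 85.4 Ftool [ 9.56 10.78 -2.81] Tz 0.065 grip 0.212
```

Request:
play_rows(
  steps=[
    [[-0.002,0.0015,0],[0,0,0.02]],
    [[-0.002,0.0015,0],[0,0,0.02]],
    [[0,0,0],[0,0,0]],
  ],
)

```text
time_s: 23.7
eef_pos: [525.4, 101.0, 85.4]
ee_rot: [-0.001, 0.971, -0.24, 0.003]
force: [7.1, -1.3, 0.3]
grip_width: 0.216
```

```bash
python3 f.py
```

```text
t 23.7 turned(yaw) 2.177 pos-ang 244.3 R 97.7 z 85.4 Ftool [ 6.86 -2.14 -0.25] Tz -0.01 grip 0.216
```

Request:
play_rows(
  steps=[
    [[-0.002,0,0],[0,0,0.02]],
    [[-0.002,0,0],[0,0,0]],
    [[0,0,0],[0,0,0]],
  ],
)

```text
time_s: 24.0
eef_pos: [523.5, 101.9, 85.4]
ee_rot: [-0.0, 0.969, -0.247, 0.004]
force: [10.9, -4.5, -1.9]
grip_width: 0.213
```

```bash
python3 f.py
```

```text
t 24.0 turned(yaw) 2.192 pos-ang 243.1 R 97.7 z 85.4 Ftool [11.71 -1.26  1.97] Tz 0.028 grip 0.213
```

Request:
play_rows(
  steps=[
    [[-0.002,0,0],[0,0,0]],
    [[-0.001,0,0],[0,0,0]],
    [[0,0,0],[0,0,0]],
  ],
)

```text
time_s: 24.3
eef_pos: [523.5, 102.0, 85.6]
ee_rot: [-0.0, 0.969, -0.247, 0.006]
force: [20.7, -7.8, -7.0]
grip_width: 0.208
```

```bash
python3 f.py
```

```text
t 24.3 turned(yaw) 2.192 pos-ang 243.1 R 97.6 z 85.6 Ftool [21.79 -3.07  7.23] Tz 0.013 grip 0.208
```

Request:
play_rows(
  steps=[
    [[0.003,0,0],[0,0,0]],
    [[0,0,0],[0,0,0]],
  ],
)

```text
time_s: 24.5
eef_pos: [523.5, 101.9, 85.4]
ee_rot: [-0.0, 0.969, -0.247, 0.004]
force: [10.9, -3.0, -1.4]
grip_width: 0.211
```

Request:
play_rows(
  steps=[
    [[0,0,0],[0,0,0]],
    [[0,0,0],[0,0,0]],
    [[0,0,0],[0,0,0]],
    [[0,0,0],[0,0,0]],
    [[0,0,-0.015],[0,0,0]],
    [[0,0,-0.03],[0,0,0]],
    [[0,0,-0.04],[0,0,0]],
    [[0,0,-0.04],[0,0,0]],
    [[0,0.03,-0.02],[0,0,0]],
    [[0,0.03,-0.02],[0,0,0]],
    [[0,0,0],[0,0,0]],
    [[0,0,0],[0,0,0]],
  ],
  grip=0.4,
)

```text
time_s: 25.7
eef_pos: [499.1, 63.3, 208.7]
ee_rot: [-0.0, 0.969, -0.247, 0.0]
force: [0.6, -0.0, -0.1]
grip_width: 0.602
```

```bash
python3 f.py; python3 - <<'E'
from rig import ctrl,cams
from h import *
import cv2
w=cams.camera_info('wrist');im=cams.capture('wrist'); cv2.imwrite('pics/w14.png',im[:,:,::-1])
for n,z in [("nut_grip",125),("crank_grip",144),("jig",0)]:
    r=cams.tip_of('wrist',n); print(n,r[:2], atz(w,r[0]['pixel'],z) if r and z is not None else '')
im=cams.capture('scene')[:,:,::-1].copy(); 
cv2.imwrite('pics/s14.png',cv2.resize(im[130:290,240:400],None,fx=3.5,fy=3.5,interpolation=cv2.INTER_CUBIC))
E
```

```text
t 25.7 turned(yaw) 2.192 pos-ang 241.4 R 143.2 z 208.7 Ftool [ 0.5  -0.27  0.1 ] Tz -0.007 grip 0.602
nut_grip [] 
crank_grip [] 
jig [{'pixel': [319.2, 29.9], 'p': 0.88}] [566.58452295 184.98200518   0.        ]
```

View pics/w14.png

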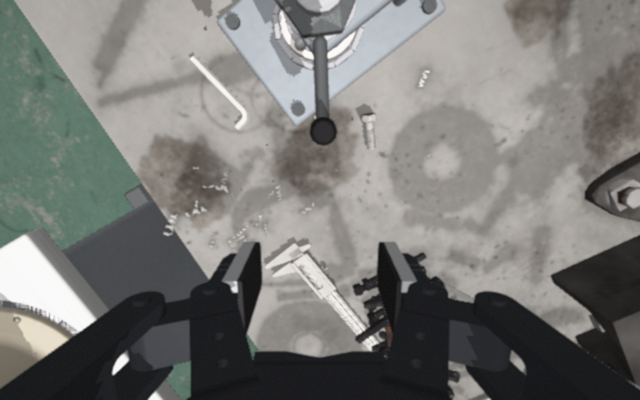

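View pics/s14.png

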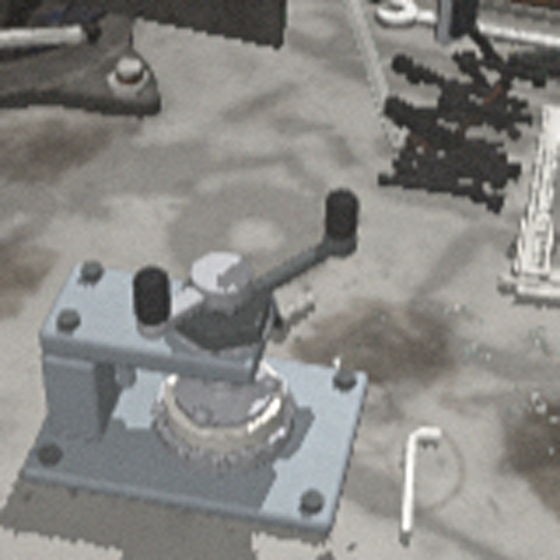

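```bash
python3 -c "
from rig import ctrl
print(ctrl.finish_job())"
```

```text
the job is handed in; nothing more can be done
None
```

I loosened the jam nut, brought the stop's foot down onto the bearing, tightened the nut against its hard stop, and handed the job in at about 26 s. No verdict was reported, and I never measured the foot force or the nut angle directly.

- **Nut loosened:** I swung the lever about 60° (1.04 rad) counter-clockwise. The wrist picture confirmed the lever had moved.
- **Crank:** I turned it about 2.2 rad clockwise. The free drag at the knob was about 6 N, and touch came at about 1.8 rad. I stopped at about 8.5 N, which means roughly 30 N on the bearing by force, or up to about 47 N judged by angle past touch. The rise with angle was gentler than the task text implies, so I rely on the force figure. Both values are within 10 to 90 N.
- **Nut tightened:** I swung the lever back until the force rose from 12 to 22 N with no further motion, which is the hard stop. I then eased off, released and withdrew. The last pictures show the lever back in its starting direction, the foot down on the bearing and the gripper clear, with the force reading near 0.

**Disagreement found:** in the pictures the fingertips stand about 30 mm behind the reported TCP. My first descent was therefore too high, and I had to go lower to grasp each handle. The grip reading of 0.21 to 0.22, about the 20 mm handle width, then confirmed each hold.

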